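Clamp a glued printed basket, release it and hang it up

ROBOT

A 6-joint arm with a two-finger parallel gripper is mounted at the origin on a cart in front of the work surface, level with it; the furniture and walls round the work are solid. World frame = base frame: x ahead of the robot, y to its left, z up, the work surface at z = 0. Lengths are in m, angles in rad, forces in N, time in s.
With the tool pointing down it reaches from about 0.275 to 0.75 m from the base axis. Payload 10.2 kg.
Tool frame: the origin (TCP) lies on the centre line of the jaws, within the pads' length; the fingertips stand 14 mm ahead of it and the grasp point (between the pads) lies 5 mm behind it (tips_ahead is the distance from the TCP to the fingertips, in m); z points along the fingers, y is the line along which they close (so a half turn about z gives the same grasp; the last joint's range is limited). The gripper opens to 85 mm and grips with 20 to 120 N. Pads are 22 mm wide; open, the fingers measure 114 mm over their backs; the gripper's body (76 mm by 85 mm) begins 54 mm behind the grasp point. The pads swing forward as they close: fully open they stand 13 mm farther back than shut.
Start: joints at [-1.397, 0.313, 1.498, -0, 1.331, -0.223], TCP at [0.203, -0.484, 0.245] pointing down, gripper open.
Joint ranges: [-2.94, 2.94], [-0.97, 2.17], [0.19, 2.56], [-1.23, 4.37], [0.02, 3.11], [-2.88, 2.88]. Speed limits (rad/s): [2.39, 2.39, 3.01, 3.14, 3.14, 3.14].

INTERFACE

Orientations are given as a rotation vector (axis times angle).
In Python, from workcell import sense, camera, finish_job, outline_of, tips_ahead gives the robot as it stands. The module is installed in compiled form; this text tells all that it offers.
- The arm moves only by the tool apply_moves, never from a script. Its argument "series" is a list of rows, each a list of 3 entries, a list of its own where there are three numbers: the opening, from 0 (shut) to 1 (fully open), then the shift along the world's x, y, z in m, then the turn about the world's z in degrees. A call has 1 to 12 rows; each row is the pose to reach, as a shift and turn from the pose commanded when the call began; what a row does not reach only later rows make up. A row lasts 1/10 s, in which the tool goes at most 50 mm and 8.59 degrees, less where a joint would pass 70% of its speed; a pose out of reach is approached as far as the arm can. A call with a gripper value outside its range is refused whole. The fingers move at their own pace and stop on an object; "force" is the grip in N (left out, the last holds). Time passes only in rows, so rows that repeat a pose let the fingers close. It gives the time, the measured TCP pose, the force, the opening and the grip force at its end, in the units of the state.
- sense(): the state, without advancing time (a new reading comes with each control period).
- camera(name): name is "side" or "top"; returns a dict with "frame" (384x512x3 uint8, red, green, blue), "vfov" (degrees; the focal length in pixels is half the picture's height over the tangent of half this angle, whatever the lens; pixels are square), "cx", "cy" (the principal point, pixels), "D" ([k1, k2, p1, p2, k3] as OpenCV has them; the pictures are not rectified), "eye" and "orientation" of the camera in the world. Camera axes: x right, y down, z forward; pixel columns grow to the right and rows downward; lengths in m; the calibration is good to about 2 mm. A picture is of the moment at which its call begins. There is no depth.
- finish_job(): hands the job in; it is judged then, once.
Trained networks look in a picture, given as the dict that the camera call returned (one of the last four; its "shot" number tells which), for a name from the list of things; names that differ only in an ending like _2 or _b are one class to them, and where a whole thing is asked for, a point or a joint stands for the part that bears it (a point fixed in the world has none). Each returns a list of dicts, best first, with "score" (0 to 1); they miss things now and then, are a little off and sometimes report something else, mostly with a low value. They report only what shows in the picture. A call takes as long as a camera call.
- outline_of(picture, target): "mask" (384x512 bool, what is visible of it) and "uv" ([column, row] in pixels, amid what is visible of it).
The state is a dict: "clock": time; "q": joint angles; "qvel": joint speeds; "tau": joint torques, N m; "position": TCP position; "ee_rot": TCP orientation; "wrist_force": force on the tool from outside, world axes, zero at the start; "ft_torque": the same for the moment, N m; "grip_width": finger opening in m; "gripper_force": force on a finger pad.
Only numpy, scipy, OpenCV 4.12 (cv2) and the standard library are available. Lean on these libraries where they do the work, as an engineer would, in place of code of your own. Each camera call takes 0.05 s, during which the arm holds its last target. There are 200 camera calls.

TASK

The two halves of the small printed basket have just been glued: squeeze the orange trigger of the ratchet clamp again and again until the jaw goes no further and holds the basket tight, and leave it clamped for about two seconds. Then hold the red release button down until the jaw has sprung fully back, lift the basket out and hang it by its handle on the hook, hanging free. Leave the spray bottle, the glue stick and the dropper bottle standing where they are.

Things in the scene. Friction and masses are not known exactly. Their poses are not given: they have to be found in the camera images.
- clamp: One-hand ratchet bar clamp fixed on an 80 mm wide aluminium plate; origin under the middle of its bed, on the table; z up, jaws close along its y axis. In this frame (mm): plate y -200 to 110; black bed top z = 24; fixed orange jaw, face y = -32, top z = 60; black head y -190 to -48, x -23 to 23, top z = 62. A steel bar slides out at the back, to y = -246, z < 22.
- grip_top (a point): Centre of the top of the fixed upright black grip on the head: x 0, y = -125, z = 128 mm in the clamp frame. The grip is 18 mm thick (y -134 to -116) and 24 mm wide (x). The trigger stands on its +y side, the release button behind it on its -y side.
- jaw (a joint): Travel of the orange moving jaw to the fixed jaw, m: 0 fully open, 0.046 end. Sprung open (4 to 5 N); ratchet steps 5 mm. It starts partly closed, the basket loose. With the 64 mm basket against the fixed jaw its pad touches at 0.036, then presses with 3 N plus 1 N per mm: it holds tight from about 0.038 on; pump until it goes no further. Block y 90 to 112 mm when open, top z = 59.
- pad: Black sprung pad of the moving jaw, face 46 x 38 mm, z 18 to 56 mm. Its origin is the clamp's origin when the jaw is fully open (face at y = +68 mm) and moves with the jaw, lagging by up to 12 mm when it presses on the basket.
- trigger (a joint): Angle of the orange trigger, rad: 0 at rest, 0.36 fully squeezed towards the grip. Hinged at its foot (y = -87, z = 60 mm in the clamp frame), sprung back with 2.5 N at the tip; squeezing needs up to about 18 N when the jaw presses. A full squeeze moves the jaw two teeth (10 mm), less near its end, where the trigger stops part-way or slips a tooth. Let it back to rest before each new squeeze.
- trigger_tip (a point): Point on the trigger's front (side away from the grip), 8 mm below its top: at rest x 0, y = -82, z = 120 mm in the clamp frame. Trigger 20 mm wide (x), 10 mm thick, top z = 128. Trigger and grip together measure 52 mm at rest, about 31 mm squeezed, so both fit between the fingers from above; pushing the trigger alone also works.
- release (a joint): Travel of the red release button, m: 0 up, 0.006 fully down. It frees the ratchet from about 0.004 on (about 6 N); keep it down for about a second, until the jaw is fully back.
- release_top (a point): Centre of the top of the red release button, 24 mm across, on the rear of the head behind the grip: x 0, y = -172, z = 88 mm in the clamp frame; pressed straight down.
- basket: Printed basket, half blue half white, 40 (x) x 64 (y) mm, body 34 mm high, about 90 g; origin at the centre of its underside, z up. Starts on the clamp's bed, its y about along the clamp's. Its closed handle lies in its y-z plane: legs at y = +-28 mm, and a roof-shaped bar 10 mm wide (x), 8 mm thick, bar centre at z = 96 mm in the middle, 91 mm at y = +-15, sloping 19 degrees to both sides.
- basket_peak (a point): Underside of the handle's bar at its middle, 92 mm above the basket's origin: here it hangs on the hook. The opening below it, seen along the basket's x, is 50 mm wide and reaches down to z = 34 mm (the rim).
- hook_stand: Fixed dark steel stand on a round foot (100 mm across, 12 mm high), origin at the centre of the foot's underside; post 16 mm thick, 230 mm high. A round hook arm, 8 mm thick, points from the post along the stand's -x axis, centre at z = 210 mm, level to x = -68 mm, then turns up to its tip at x = -84 mm, top at z = 236 mm.
- hook_seat (a point): Point on top of the level part of the hook arm: x = -45, y 0, z = 214 mm in the stand's frame (its axes are the stand's).
- spray_bottle: Standing teal spray bottle with a white spray head, 60 (x) x 126 (y) mm, 262 mm high, between clamp and hook, its long side about along the line away from the robot; origin at the centre of its underside. Bystander.
- glue_stick: Standing glue stick with a purple cap, 27 mm across, 92 mm high, beyond the clamp's head; origin at the centre of its underside. Bystander.
- dropper: Standing amber dropper bottle, 34 mm across, 102 mm high, on the near side of the clamp; origin at the centre of its underside. Bystander.

How it is judged:
On the way, in this order (a step that is already met when the one before it is completed fails the run):
1. the trigger is squeezed well home (value of joint trigger above 0.25 rad).
2. the basket lies on the bed, held tight between the jaws (over 4 N) for 1.5 s (contact force between pad and basket above 4 N and z of basket in the frame of clamp below 0.035 m), for 1.5 s.
3. the release button is pressed down (over 3.5 mm) while the basket still stands on the bed (value of joint release above 0.0035 m and z of basket in the frame of clamp below 0.035 m and horizontal distance between basket and clamp below 0.03 m), for 0.1 s.
At the end, for the whole second after the job is handed in: The basket hangs still (under 0.1 m/s) by its handle on the level hook arm: handle middle within 15 mm of the arm in height, 25 mm sideways, -28 to +35 mm from hook_seat along it; tilt under 0.5 rad, not touching the bottle. Jaw back to under 4 mm (value of joint jaw below 0.004 m and x of basket_peak in the frame of hook_seat between -0.028 and 0.035 m and y of basket_peak in the frame of hook_seat between -0.025 and 0.025 m and z of basket_peak in the frame of hook_seat between -0.015 and 0.015 m and contact force between basket and hook_stand above 0.2 N and contact force between basket and spray_bottle below 0.1 N and angle between basket's own z axis and vertical below 0.5 rad and linear speed of basket below 0.1 m/s).
It fails at once if the spray bottle is pushed away by more than 25 mm or knocked over (distance of spray_bottle from where it was at the start of the episode above 0.025 m or angle between spray_bottle's own z axis and vertical above 0.35 rad).
It fails at once if the glue stick is pushed away by more than 25 mm or knocked over (distance of glue_stick from where it was at the start of the episode above 0.025 m or angle between glue_stick's own z axis and vertical above 0.35 rad).
It fails at once if the dropper is pushed away by more than 25 mm or knocked over (distance of dropper from where it was at the start of the episode above 0.025 m or angle between dropper's own z axis and vertical above 0.35 rad).
It also fails if it takes over 67 s, if anything falls off the work surface, if the arm or the gripper's body presses on something with over 40 N, if the wrist force passes 120 N, or if a joint passes its speed limit or range.

## Working session

There is one attempt and no reset: what is moved stays moved. The work goes in short steps, Python scripts to look and compute and a tool call to move; the robot and the scene stay as the last step left them, time stands still between calls to the robot, and variables do not carry over. Pictures are saved under pics/ and viewed, at most 14 in all, crops included, and the job is handed in when it is done.

Besides the shell and the picture viewer there is one more tool, called after ">>>" in YAML: its name, and indented under it one key for each argument. apply_moves: Moves the arm, as the interface text tells. Its arguments: {"type":"object","properties":{"series":{"type":"array"},"force":{"type":"number"}},"required":["series"]}

```bash
mkdir -p pics
cat > h.py <<'E'
import numpy as np, cv2
from scipy.spatial.transform import Rotation as R
from workcell import *
def K(p):
    f=p["frame"].shape[0]/2/np.tan(np.radians(p["vfov"])/2)
    return np.array([[f,0,p["cx"]],[0,f,p["cy"]],[0,0,1.]])
def rot(p):
    o=np.array(p["orientation"],float)
    if o.shape==(3,3): return o
    return R.from_rotvec(o).as_matrix()
def proj(p,X):
    X=np.atleast_2d(X).astype(float); Rm=rot(p)
    return cv2.projectPoints((X-np.array(p["eye"]))@Rm,np.zeros(3),np.zeros(3),K(p),np.array(p["D"],float))[0][:,0]
def ray(p,uv):
    n=cv2.undistortPoints(np.array(uv,float).reshape(-1,1,2),K(p),np.array(p["D"],float))[:,0]
    return np.c_[n,np.ones(len(n))]@rot(p).T
def atz(p,uv,z):
    d=ray(p,uv); e=np.array(p["eye"]); return e+d*((z-e[2])/d[:,2])[:,None]
E
python3 - <<'E'
from h import *
s=sense(); print({k:s[k] for k in("clock","position","ee_rot","grip_width")},tips_ahead)
ims=[]
for n in("side","top"):
    p=camera(n); ims.append(p["frame"]); print(n,p["vfov"],p["cx"],p["cy"],p["D"],p["eye"],p["orientation"])
    for t in("clamp","trigger","release","jaw","pad","basket","hook_stand","spray_bottle","glue_stick","dropper"):
        for o in outline_of(p,t)[:2]:
            ys,xs=np.nonzero(o["mask"]); print(t,round(o["score"],2),np.round(o["uv"]),(xs.min(),xs.max(),ys.min(),ys.max()),len(xs))
for n,i in zip("st",ims): cv2.imwrite(f"pics/{n}0.png",cv2.resize(i[...,::-1],(800,600)))
E
```

```text
{'clock': 0.0, 'position': array([ 0.2028438 , -0.4839771 ,  0.24471824]), 'ee_rot': array([-3.07868883e+00, -6.18976713e-01, -5.33303741e-05]), 'grip_width': 0.08530512839948598} 0.014
side 42.87898117448235 245.42634805353782 184.58475719443277 [0.0566847 0.        0.        0.        0.       ] [ 0.52042283 -0.96664078  0.63348971] [-2.01364899  0.02089594 -0.02581285]
clamp 0.88 [224. 297.] (np.int64(196), np.int64(245), np.int64(230), np.int64(342)) 3908
trigger 0.62 [228. 242.] (np.int64(223), np.int64(235), np.int64(224), np.int64(262)) 262
trigger 0.46 [223. 254.] (np.int64(217), np.int64(227), np.int64(247), np.int64(258)) 116
release 0.63 [219. 295.] (np.int64(212), np.int64(225), np.int64(289), np.int64(302)) 152
release 0.3 [260. 182.] (np.int64(246), np.int64(274), np.int64(125), np.int64(227)) 2377
jaw 0.78 [218. 238.] (np.int64(213), np.int64(238), np.int64(231), np.int64(341)) 270
basket 0.49 [229. 243.] (np.int64(220), np.int64(235), np.int64(223), np.int64(262)) 279
hook_stand 0.96 [250. 131.] (np.int64(222), np.int64(257), np.int64(112), np.int64(196)) 479
hook_sta
[... 1130 characters left out ...]
np.int64(374), np.int64(194), np.int64(229)) 2510
hook_stand 0.8 [156. 184.] (np.int64(135), np.int64(178), np.int64(166), np.int64(199)) 989
hook_stand 0.65 [368. 212.] (np.int64(363), np.int64(371), np.int64(209), np.int64(217)) 62
spray_bottle 0.7 [214. 171.] (np.int64(193), np.int64(239), np.int64(154), np.int64(190)) 1357
spray_bottle 0.36 [325. 212.] (np.int64(265), np.int64(374), np.int64(194), np.int64(229)) 2564
glue_stick 0.75 [279. 207.] (np.int64(269), np.int64(374), np.int64(197), np.int64(218)) 305
glue_stick 0.47 [308. 245.] (np.int64(301), np.int64(314), np.int64(236), np.int64(248)) 144
dropper 0.69 [307. 243.] (np.int64(302), np.int64(313), np.int64(237), np.int64(247)) 109
```

View pics/s0.png

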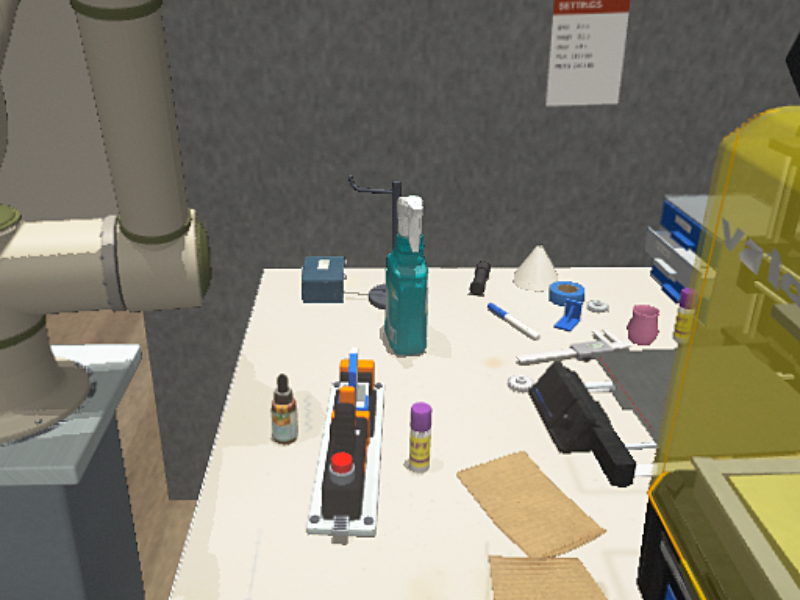

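View pics/t0.png

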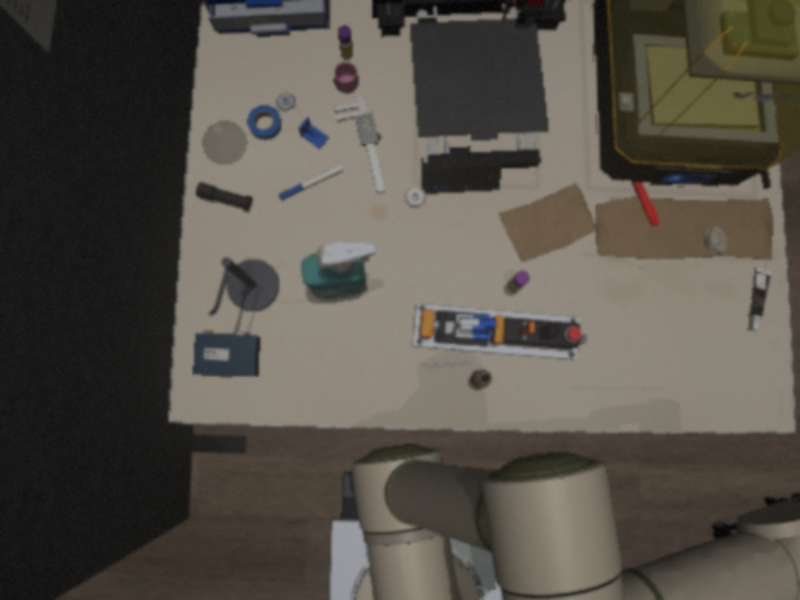

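Run:
```python
from h import *
c=np.full((600,800,3),0,np.uint8)
t=camera("top");s=camera("side")
a=cv2.resize(t["frame"][188:238,258:383],None,fx=6,fy=6,interpolation=cv2.INTER_CUBIC); c[:300,:750]=a
b=cv2.resize(s["frame"][220:345,185:285],None,fx=2.4,fy=2.4,interpolation=cv2.INTER_CUBIC); c[300:,:240]=b
d=cv2.resize(t["frame"][150:212,125:245],None,fx=4,fy=4,interpolation=cv2.INTER_CUBIC);c[300:548,250:730]=d
cv2.imwrite("pics/c1.png",c[...,::-1])
# bystanders, from lit positions
for n,z in(("dropper",.05),("glue_stick",.046),("spray_bottle",.12)):
    print(n)
    for p in(s,t):
        o=outline_of(p,n)
        if o:print(o[0]["uv"],np.round(atz(p,[o[0]["uv"]],z),3))
for p,n in((s,"release"),(t,"release")):
    m=outline_of(p,n)[0]["mask"];ys,xs=np.nonzero(m);print(xs.mean(),ys.mean(),np.round(atz(p,[[xs.mean(),ys.mean()]],.086),4))
```

```text
dropper
[180.2, 260.3] [[ 0.412 -0.105  0.05 ]]
[340.0, 209.2] [[ 0.508 -0.195  0.05 ]]
glue_stick
[270.4, 275.2] [[ 0.597 -0.155  0.046]]
spray_bottle
[259.9, 183.6] [[0.589 0.121 0.12 ]]
[215.3, 171.8] [[0.593 0.157 0.12 ]]
218.54814814814816 295.4888888888889 [[ 0.4964 -0.2685  0.086 ]]
366.98591549295776 212.83098591549296 [[ 0.4962 -0.2634  0.086 ]]
```

View pics/c1.png

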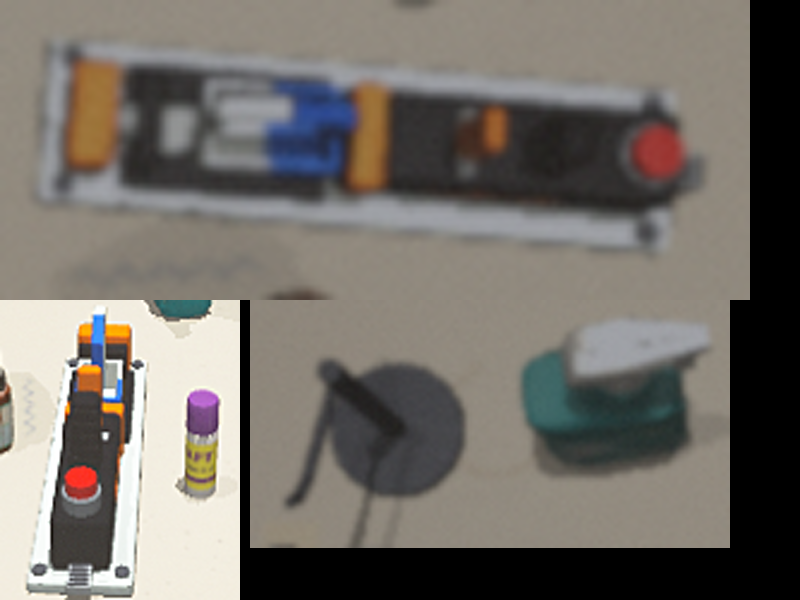

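```bash
cat >> h.py <<'E'
def loc(P,L):
    L=np.atleast_2d(L)/1000.; c,s=np.cos(P[2]),np.sin(P[2])
    return np.c_[P[0]+c*L[:,0]-s*L[:,1],P[1]+s*L[:,0]+c*L[:,1],L[:,2]]
E
python3 - <<'E'
from h import *
from scipy.optimize import least_squares
t=camera("top");s=camera("side")
tu=np.array([[266,195],[264.7,221.8],[370.5,203.3],[369.2,229.7],[367.7,213.3]])
su=np.array([[196.7,338.7],[240.4,339.6],[213.3,245.8],[245.4,246.2],[218.7,295.0]])
def f(P,):
    h=P[3]*1000
    A=loc(P,[[40,110,h],[-40,110,h],[40,-200,h],[-40,-200,h],[0,-172,88]])
    B=loc(P,[[-40,-200,h],[40,-200,h],[-40,110,h],[40,110,h],[0,-172,86]])
    return np.r_[(proj(t,A)-tu).ravel(),(proj(s,B)-su).ravel()]
r=least_squares(f,[.49,-.09,0,.006],loss="soft_l1");P=r.x;print("clamp",P,np.round(f(P).reshape(-1,2),1).tolist())
print("grip,trig,rel,peak",np.round(loc(P,[[0,-125,128],[0,-82,120],[0,-172,88],[0,0,116]]),4).tolist())
# hook: foot centre top, post top, tip; top and side
hu_t=np.array([[162,182.5],[144.5,167.5],[135.5,200]])
hu_s=np.array([[397*.64,183*.64],[350*.64,179*.64],[358*.64,190*.64]])
def g(P):
    A=loc(P,[[0,0,12],[0,0,230],[-84,0,234]]);B=loc(P,[[0,0,230],[-84,0,236],[-72,0,210]])
    return np.r_[(proj(t,A)-hu_t).ravel(),(proj(s,B)-hu_s).ravel()]
r=least_squares(g,[.55,.35,0],loss="soft_l1");H=r.x;print("hook",H,np.round(g(H).reshape(-1,2),1).tolist())
print("seat",loc(H,[[-45,0,214]]))
m=outline_of(t,"basket")[0];ys,xs=np.nonzero(m["mask"]);print("basket",m["score"],xs.mean(),ys.mean(),xs.min(),xs.max(),"proj clampo",proj(t,loc(P,[[0,0,58],[0,0,124],[0,-32,60]])))
S=sense();M=R.from_rotvec(S["ee_rot"]).as_matrix();print("tool y",M[:,1],"yaw of y",np.degrees(np.arctan2(M[1,1],M[0,1])),"tool x",M[:,0])
np.savez("pose.npz",P=P,H=H)
# overlay
for n,p in(("t",t),("s",s)):
    im=p["frame"].copy()
    X=np.r_[loc(P,[[0,-125,128],[0,-82,120],[0,-172,88],[23,-48,62],[-23,-48,62],[23,-32,60],[-23,-32,60],[20,0,24],[0,0,124]]),loc(H,[[0,0,230],[-45,0,214],[-68,0,210],[-84,0,236],[50,0,12],[-50,0,12],[0,50,12],[0,-50,12]])]
    im=cv2.resize(im,None,fx=4,fy=4,interpolation=cv2.INTER_CUBIC)
    for u in proj(p,X): cv2.circle(im,tuple(int(v*4+2) for v in u),3,(255,0,255),-1)
    if n=="t": cv2.imwrite("pics/ot.png",np.vstack([im[188*4:238*4,258*4:383*4],cv2.copyMakeBorder(im[600:848,500:980],0,0,0,20,0)])[...,::-1] if False else np.vstack([im[752:952,1032:1532],im[600:848,500:1000]])[...,::-1])
    else: cv2.imwrite("pics/os.png",np.hstack([im[860:1380,700:1100],cv2.resize(im[420:800,820:1120],(300,520))])[...,::-1])
a=cv2.imread("pics/ot.png");b=cv2.imread("pics/os.png");H0=max(a.shape[0],b.shape[0]);
o=np.zeros((H0,a.shape[1]+b.shape[1],3),np.uint8);o[:a.shape[0],:a.shape[1]]=a;o[:b.shape[0],a.shape[1]:]=b
k=min(800/o.shape[1],600/o.shape[0]);cv2.imwrite("pics/o1.png",cv2.resize(o,None,fx=k,fy=k,interpolation=cv2.INTER_AREA))
E
```

```text
clamp [ 0.50585881 -0.09385593 -0.05463104  0.0086548 ] [[0.1, -0.9], [-0.7, -0.5], [-0.0, -0.8], [0.1, -0.2], [0.2, -0.6], [-1.2, 0.5], [0.0, 0.8], [-1.8, -0.8], [-0.0, -0.5], [-0.1, -0.5]]
grip,trig,rel,peak [[0.499, -0.2187, 0.128], [0.5014, -0.1757, 0.12], [0.4965, -0.2656, 0.088], [0.5059, -0.0939, 0.116]]
hook [ 0.58055214  0.32081448 -0.2065478 ] [[-0.2, -1.0], [0.6, -0.6], [0.2, -0.2], [-0.4, -1.2], [-0.4, -2.6], [-1.2, -0.3]]
seat [[0.53650863 0.33004318 0.214     ]]
basket 0.56 302.44868035190615 208.47214076246334 290 315 proj clampo [[304.81679218 208.93487433]
 [308.10803855 206.37361363]
 [316.21837794 209.75865185]]
tool y [ 3.86420700e-01 -9.22322635e-01 -2.25703539e-06] yaw of y -67.26803259436748 tool x [ 9.22322635e-01  3.86420700e-01 -1.78345223e-05]
```

View pics/o1.png

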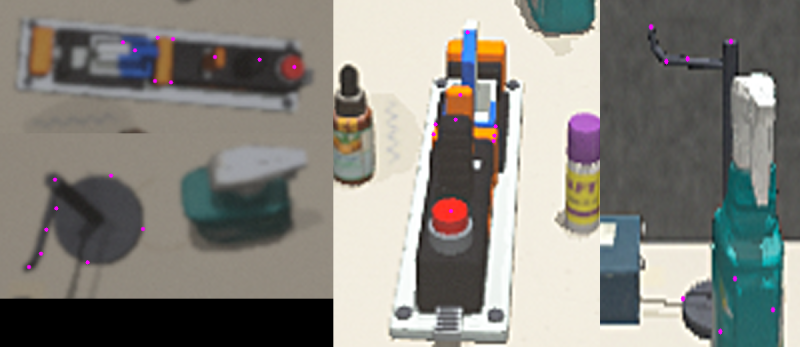

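>>> apply_moves:
  series:
    - [1, [0.037, 0.034, 0], -4]
    - [1, [0.074, 0.068, 0], -8]
    - [1, [0.11, 0.102, 0], -12]
    - [1, [0.148, 0.136, 0], -16]
    - [1, [0.185, 0.17, 0], -20]
    - [1, [0.222, 0.204, 0], -24]
    - [1, [0.26, 0.238, 0], -25.9]
    - [1, [0.2966, 0.2718, 0], -25.9]
    - [1, [0.2966, 0.2718, 0], -25.9]
    - [1, [0.2966, 0.2718, -0.04], -25.9]
    - [1, [0.2966, 0.2718, -0.08], -25.9]
    - [1, [0.2966, 0.2718, -0.08], -25.9]

```text
clock: 2.95
position: [0.4973, -0.2114, 0.161]
ee_rot: [-3.135, 0.087, 0.012]
wrist_force: [-0.3, 1.0, 0.4]
grip_width: 0.0856
gripper_force: 0.0
```

>>> apply_moves:
  series:
    - [1, [0.002, 0, -0.02], 0]
    - [1, [0.002, 0, -0.041], 0]
    - [1, [0.002, 0, -0.041], 0]

```text
clock: 3.25
position: [0.5009, -0.2126, 0.124]
ee_rot: [-3.139, 0.088, 0.003]
wrist_force: [-0.6, -0.4, 1.2]
grip_width: 0.0853
gripper_force: 0.0
```

Run:
```python
from h import *
s=camera("side");t=camera("top")
a=cv2.resize(s["frame"][200:350,160:300],None,fx=4,fy=4,interpolation=cv2.INTER_CUBIC)
cv2.imwrite("pics/d1.png",a[...,::-1]);S=sense();print(S["clock"],S["position"],S["wrist_force"])
```

```text
3.35 [ 0.50195549 -0.21311859  0.12613399] [-0.35421089 -0.42725564  1.0318004 ]
```

View pics/d1.png

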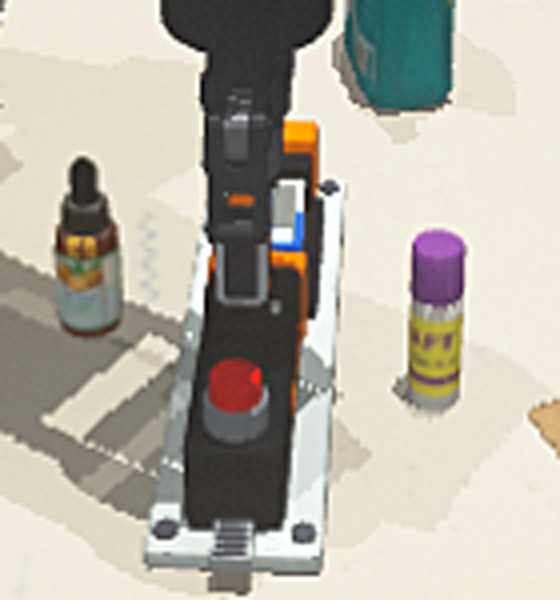

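Run:
```python
from h import *
s=camera("side");d=ray(s,[[220.7,275]])[0];e=np.array(s["eye"])
for y in(-.256,-.263,-.27): print(y,e+d*((y-e[1])/d[1]))
print(sense()["position"])
```

```text
-0.256 [ 0.50030725 -0.256       0.12056489]
-0.263 [ 0.5005054  -0.263       0.12561733]
-0.27 [ 0.50070354 -0.27        0.13066978]
[ 0.50210987 -0.213148    0.12633788]
```

>>> apply_moves:
  series:
    - [0.34, [-0.001, 0, -0.004], 0]
    - [0.34, [-0.001, 0, -0.004], 0]
    - [0.34, [-0.001, 0, -0.004], 0]
    - [0.34, [-0.001, 0, -0.004], 0]
    - [0.34, [-0.001, 0, -0.004], 0]
  force: 70

```text
clock: 3.9
position: [0.501, -0.2107, 0.1222]
ee_rot: [-3.137, 0.088, -0.003]
wrist_force: [0.2, 10.9, 14.7]
grip_width: 0.0303
gripper_force: 69.7
```

>>> apply_moves:
  series:
    - [0.95, [0, 0, 0], 0]
    - [0.95, [0, 0, 0], 0]
    - [0.95, [0, 0, -0.004], 0]
    - [0.95, [0, 0, -0.004], 0]
    - [0.95, [0, 0, -0.004], 0]
    - [0.95, [0, 0, -0.004], 0]
    - [0.34, [0, 0, -0.004], 0]
    - [0.34, [0, 0, -0.004], 0]
    - [0.34, [0, 0, -0.004], 0]
    - [0.34, [0, 0, -0.004], 0]
    - [0.34, [0, 0, -0.004], 0]
    - [0.34, [0, 0, -0.004], 0]

```text
clock: 5.1
position: [0.501, -0.21, 0.1178]
ee_rot: [-3.135, 0.088, -0.002]
wrist_force: [-0.3, 13.3, 18.3]
grip_width: 0.0323
gripper_force: 70.7
```

```bash
cat > jaw.py <<'E'
from h import *
P=np.load("pose.npz")["P"];t=camera("top")
hsv=cv2.cvtColor(t["frame"],cv2.COLOR_RGB2HSV)
m=cv2.inRange(hsv,(5,110,60),(22,255,255))
n,l,st,c=cv2.connectedComponentsWithStats(m)
for i in range(1,n):
    u=c[i]
    if st[i,4]>15 and 255<u[0]<380 and 185<u[1]<235:
        X=atz(t,[u],.059)[0]; print(st[i,4],np.round(u,1),"clamp y",round(((X[1]-P[1])*np.cos(P[2])-(X[0]-P[0])*np.sin(P[2]))*1000,1))
S=sense();print(S["clock"],S["position"],S["wrist_force"],S["grip_width"])
E
python3 jaw.py
```

```text
139 [281. 208.] clamp y 67.2
90 [319.5 211.1] clamp y -41.6
5.15 [ 0.5010113  -0.20997613  0.11776671] [-0.38573192 13.56055625 18.45431435] 0.03200764133129378
```

>>> apply_moves:
  series:
    - [0.95, [0, -0.002, 0], 0]
    - [0.95, [0, -0.002, 0], 0]
    - [0.95, [0, -0.002, 0], 0]
    - [0.95, [0, -0.002, 0], 0]
    - [0.95, [0, -0.002, 0], 0]
    - [0.95, [0, -0.002, 0], 0]
    - [0.34, [0, -0.002, 0], 0]
    - [0.34, [0, -0.002, 0], 0]
    - [0.34, [0, -0.002, 0], 0]
    - [0.34, [0, -0.002, 0], 0]
    - [0.34, [0, -0.002, 0], 0]
    - [0.34, [0, -0.002, 0], 0]

```text
clock: 6.35
position: [0.5012, -0.2102, 0.1182]
ee_rot: [-3.132, 0.088, -0.002]
wrist_force: [-1.5, 24.6, 24.8]
grip_width: 0.0319
gripper_force: 71.6
```

```bash
python3 jaw.py
```

```text
156 [284.3 208. ] clamp y 57.9
88 [319.5 211.1] clamp y -41.7
6.4 [ 0.50117349 -0.21024318  0.11822902] [-1.27584    23.79341704 24.64838393] 0.03169117640285967
```

>>> apply_moves:
  series:
    - [0.95, [0, 0, 0], 0]
    - [0.95, [0, 0, 0], 0]
    - [0.95, [0, 0, 0], 0]
    - [0.95, [0, 0, 0], 0]
    - [0.95, [0, 0, 0], 0]
    - [0.95, [0, 0, 0], 0]
    - [0.34, [0, 0, 0], 0]
    - [0.34, [0, 0, 0], 0]
    - [0.34, [0, 0, 0], 0]
    - [0.34, [0, 0, 0], 0]
    - [0.34, [0, 0, 0], 0]
    - [0.34, [0, 0, 0], 0]

```text
clock: 7.6
position: [0.5013, -0.2105, 0.1199]
ee_rot: [-3.134, 0.086, -0.003]
wrist_force: [-7.3, 27.8, 39.3]
grip_width: 0.0313
gripper_force: 66.2
```

```bash
python3 jaw.py
```

```text
155 [284.3 208.2] clamp y 57.9
86 [319.5 211.2] clamp y -41.6
7.65 [ 0.50127122 -0.21054164  0.11994248] [-6.70330845 28.0732784  38.94084078] 0.031005178649875127
```

>>> apply_moves:
  series:
    - [1, [0, 0, 0], 0]
    - [1, [0, 0, 0], 0]
    - [1, [0, 0, 0], 0]
    - [1, [0, 0, 0], 0]
    - [1, [0, 0, 0.044], 0]
    - [1, [0, 0, 0.044], 0]
    - [0, [-0.004, -0.0514, 0.044], 0]
    - [0, [-0.004, -0.0514, 0.044], 0]
    - [0, [-0.004, -0.0514, 0.044], 0]
    - [0, [-0.004, -0.0514, 0.044], 0]
    - [0, [-0.004, -0.0514, 0.044], 0]
    - [0, [-0.004, -0.0514, 0.044], 0]

```text
clock: 8.85
position: [0.4966, -0.2652, 0.1603]
ee_rot: [-3.14, 0.085, 0.0]
wrist_force: [0.8, 0.3, -0.2]
grip_width: 0.0001
gripper_force: 0.0
```

>>> apply_moves:
  series:
    - [0, [0, 0, 0], 0]
    - [0, [0, 0, 0], 0]
    - [0, [0, 0, 0], 0]
    - [0, [0, 0, 0], 0]
    - [0, [0, 0, 0], 0]
    - [0, [0, 0, 0], 0]
    - [0, [0, 0, 0], 0]
    - [0, [0, 0, 0], 0]
    - [0, [0, 0, 0], 0]
    - [0, [0, 0, 0], 0]
    - [0, [0, 0, 0], 0]
    - [0, [0, 0, 0], 0]

```text
clock: 10.05
position: [0.4965, -0.2658, 0.1603]
ee_rot: [-3.14, 0.087, 0.0]
wrist_force: [0.3, 0.1, -0.2]
grip_width: 0.0003
gripper_force: 0.0
```

```bash
python3 jaw.py
python3 - <<'E'
from h import *
s=camera("side");t=camera("top")
a=cv2.resize(s["frame"][200:350,160:300],(560,600),interpolation=cv2.INTER_CUBIC)
cv2.imwrite("pics/d2.png",a[...,::-1])
E
```

```text
156 [283.6 208. ] clamp y 59.7
94 [319.5 211.5] clamp y -41.7
55 [338.8 209.7] clamp y -96.1
10.1 [ 0.49648656 -0.26582436  0.16029701] [0.18189305 0.2961721  0.66526391] 8.196218426920238e-05
```

View pics/d2.png

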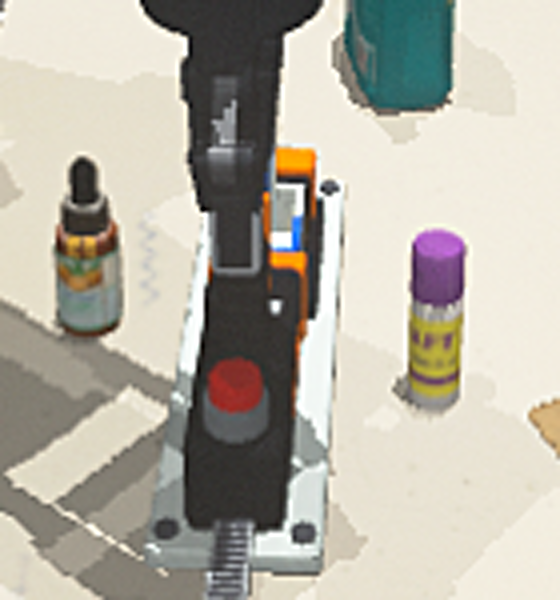

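>>> apply_moves:
  series:
    - [0, [0, 0, -0.03], 0]
    - [0, [0, 0, -0.05], 0]
    - [0, [0, 0, -0.055], 0]
    - [0, [0, 0, -0.06], 0]
    - [0, [0, 0, -0.062], 0]
    - [0, [0, 0, -0.064], 0]

```text
clock: 10.8
position: [0.4968, -0.2661, 0.0975]
ee_rot: [3.139, -0.087, 0.002]
wrist_force: [-2.5, 1.3, 4.2]
grip_width: -0.0002
gripper_force: 2.3
```

```bash
python3 jaw.py
```

```text
142 [277.8 207.3] clamp y 76.3
94 [319.5 211.5] clamp y -41.8
56 [338.8 209.7] clamp y -96.2
10.85 [ 0.4968057  -0.26606007  0.09714564] [-1.09880752  0.77420577  3.6162091 ] -0.00013920779763475176
```

Jaw is springing back; press a little more and hold.

>>> apply_moves:
  series:
    - [0, [0, 0, -0.002], 0]
    - [0, [0, 0, -0.002], 0]
    - [0, [0, 0, -0.002], 0]
    - [0, [0, 0, -0.002], 0]
    - [0, [0, 0, -0.002], 0]
    - [0, [0, 0, -0.002], 0]
    - [0, [0, 0, -0.002], 0]
    - [0, [0, 0, -0.002], 0]
    - [0, [0, 0, -0.002], 0]
    - [0, [0, 0, -0.002], 0]
    - [0, [0, 0, -0.002], 0]
    - [0, [0, 0, -0.002], 0]

```text
clock: 12.05
position: [0.4969, -0.2661, 0.096]
ee_rot: [3.139, -0.086, 0.002]
wrist_force: [-3.9, 2.8, 11.8]
grip_width: 0.0
gripper_force: 5.9
```

```bash
python3 jaw.py
```

```text
136 [268.2 206.5] clamp y 103.2
94 [319.5 211.5] clamp y -41.8
57 [338.9 209.6] clamp y -96.3
12.1 [ 0.49688178 -0.26613138  0.09598704] [-3.86537886  3.03893069 12.32293509] 0.0004432157780795726
```

>>> apply_moves:
  series:
    - [0, [0, 0, 0.04], 0]
    - [0, [0, 0, 0.08], 0]
    - [0.4, [0, 0, 0.11], 0]
    - [0.4, [0, 0, 0.11], 0]

```text
clock: 12.5
position: [0.4979, -0.2669, 0.209]
ee_rot: [3.135, -0.086, 0.011]
wrist_force: [0.3, 0.3, -0.0]
grip_width: 0.0282
gripper_force: 0.0
```

```bash
python3 jaw.py
python3 - <<'E'
from h import *
print(sense()["q"],sense()["position"])
P=np.load("pose.npz")["P"]
t=camera("top");s=camera("side")
for p in(t,s):
  for o in outline_of(p,"basket")[:1]:
    ys,xs=np.nonzero(o["mask"]);print(o["score"],xs.mean(),ys.mean(),xs.min(),xs.max(),ys.min(),ys.max())
im=cv2.resize(t["frame"][185:235,255:345],None,fx=8,fy=8,interpolation=cv2.INTER_CUBIC)
def bx(y0,a=P[2],x0=0):
    Q=np.r_[loc(P,[[x0,y0,0]])[0,:2],a]
    return loc(Q,[[20,32,58],[-20,32,58],[-20,-32,58],[20,-32,58],[0,0,124],[0,28,112],[0,-28,112]])
for u in proj(t,bx(0)): cv2.circle(im,tuple(int(v) for v in ((u-[255,185]+.5)*8)),3,(255,0,255),-1)
b=cv2.resize(s["frame"][215:275,205:255],None,fx=4,fy=4)[:200]
cv2.imwrite("pics/e1.png",np.vstack([im,np.pad(b,((0,0),(0,im.shape[1]-b.shape[1]),(0,0)))])[...,::-1])
E
```

```text
135 [268.3 206.4] clamp y 103.1
96 [319.5 211.3] clamp y -41.8
53 [338.7 209.7] clamp y -95.9
12.55 [ 0.49716058 -0.26631149  0.20622588] [-0.25157198  0.27048185 -0.8535076 ] 0.03378391495833906
[-6.99491173e-01  4.27336845e-01  1.43933564e+00  5.45839691e-05
  1.27030427e+00  9.26464996e-01] [ 0.49716058 -0.26631149  0.20622588]
0.95 303.8193069306931 208.6460396039604 291 318 200 217
0.74 229.7440758293839 247.45971563981044 225 235 224 262
```

View pics/e1.png

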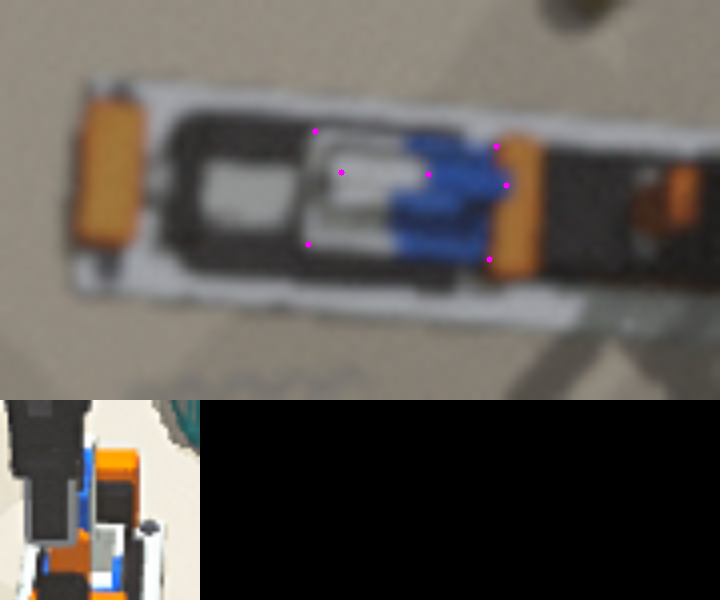

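>>> apply_moves:
  series:
    - [0.5, [0.001, 0.017, 0], 8]
    - [0.5, [0.002, 0.034, 0], 16]
    - [0.5, [0.003, 0.051, 0], 24]
    - [0.5, [0.004, 0.068, 0], 32]
    - [0.5, [0.005, 0.085, 0], 40]
    - [0.5, [0.006, 0.102, 0], 48]
    - [0.5, [0.007, 0.119, 0], 56]
    - [0.5, [0.008, 0.136, 0], 64]
    - [0.5, [0.009, 0.153, 0], 72]
    - [0.5, [0.0094, 0.1717, 0], 80]
    - [0.5, [0.0094, 0.1717, 0], 88]
    - [0.5, [0.0094, 0.1717, 0], 90]

```text
clock: 13.95
position: [0.5056, -0.0935, 0.2034]
ee_rot: [-2.275, -2.164, 0.001]
wrist_force: [-0.0, -0.4, -0.4]
grip_width: 0.0427
gripper_force: 0.0
```

>>> apply_moves:
  series:
    - [0.5, [0, 0, -0.02], 0]
    - [0.5, [0, 0, -0.04], 0]
    - [0.5, [0, 0, -0.06], 0]
    - [0.5, [0, 0, -0.0757], 0]
    - [0.5, [0, 0, -0.0757], 0]
    - [0.5, [0, 0, -0.0757], 0]

```text
clock: 14.55
position: [0.5058, -0.0941, 0.1285]
ee_rot: [-2.281, -2.159, 0.0]
wrist_force: [-0.3, 0.1, -0.6]
grip_width: 0.0427
gripper_force: 0.0
```

Run:
```python
from h import *
S=sense();print(S["clock"],S["position"],S["ee_rot"],S["wrist_force"],S["grip_width"])
t=camera("top");s=camera("side")
im=cv2.resize(s["frame"][190:290,180:280],None,fx=5,fy=5,interpolation=cv2.INTER_CUBIC)
cv2.imwrite("pics/f1.png",im[...,::-1])
```

```text
14.55 [ 0.50583916 -0.09411494  0.12849904] [-2.28145993e+00 -2.15868357e+00  4.84110461e-04] [-0.28100778  0.12516534 -0.61416199] 0.04265135672634482
```

View pics/f1.png

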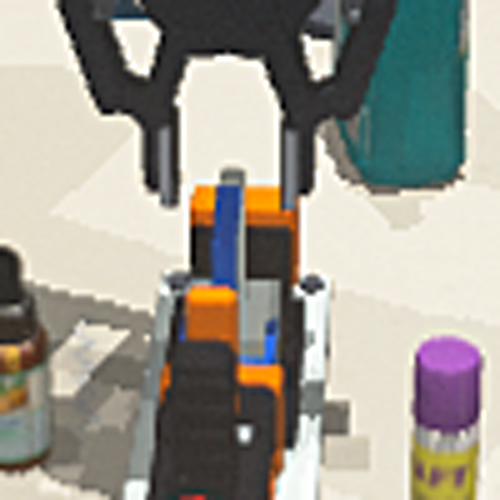

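>>> apply_moves:
  series:
    - [0, [0, 0, 0], 0]
    - [0, [0, 0, 0], 0]
    - [0, [0, 0, 0], 0]
    - [0, [0, 0, 0], 0]
    - [0, [0, 0, 0], 0]
    - [0, [0, 0, 0.015], 0]
    - [0, [0, 0, 0.03], 0]
    - [0, [0, 0, 0.05], 0]
  force: 40

```text
clock: 15.45
position: [0.5055, -0.0939, 0.1784]
ee_rot: [-2.281, -2.158, 0.001]
wrist_force: [0.7, -0.2, -0.7]
grip_width: 0.0085
gripper_force: 39.8
```

Run:
```python
from h import *
S=sense();print(S["clock"],S["position"],S["q"],S["wrist_force"],S["grip_width"],S["gripper_force"])
P=np.load("pose.npz")["P"];H=np.load("pose.npz")["H"]
s=camera("side");t=camera("top")
im=cv2.resize(s["frame"][150:290,180:320],None,fx=4,fy=4,interpolation=cv2.INTER_CUBIC)
cv2.imwrite("pics/g1.png",im[...,::-1])
for o in outline_of(t,"spray_bottle")[:1]:
    ys,xs=np.nonzero(o["mask"]);print(xs.min(),xs.max(),ys.min(),ys.max())
    for z in(.0,.25):print(np.round(atz(t,[[xs.min(),ys.min()],[xs.max(),ys.max()]],z),3).tolist())
for dx in (-45,-120,-150):print(dx,loc(H,[[dx,0,214]]))
```

```text
15.45 [ 0.50547478 -0.09394769  0.17843812] [-4.11947887e-01  3.53092719e-01  1.62532880e+00  5.90295593e-06
  1.16498607e+00 -3.56734040e-01] [ 0.74989662 -0.24914911 -0.66872719] 0.008485535651000749 39.806747138500214
193 239 154 190
[[0.668, 0.234, 0.0], [0.563, 0.094, 0.0]]
[[0.611, 0.202, 0.25], [0.526, 0.089, 0.25]]
-45 [[0.53650863 0.33004318 0.214     ]]
-120 [[0.46310278 0.34542436 0.214     ]]
-150 [[0.43374043 0.35157683 0.214     ]]
```

View pics/g1.png

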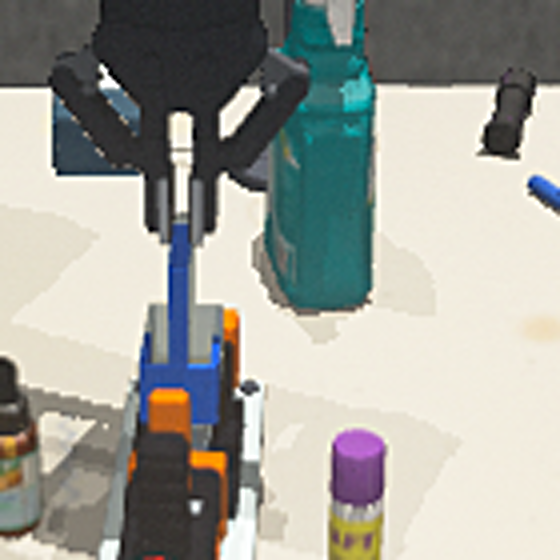

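>>> apply_moves:
  series:
    - [0, [0, 0, 0.03], 0]
    - [0, [-0.02, 0, 0.06], 0]
    - [0, [-0.045, 0.01, 0.083], 0]
    - [0, [-0.06, 0.04, 0.083], 0]
    - [0, [-0.06, 0.075, 0.083], 0]
    - [0, [-0.06, 0.11, 0.083], 0]
    - [0, [-0.06, 0.145, 0.083], -1]
    - [0, [-0.06, 0.18, 0.083], -3]
    - [0, [-0.06, 0.215, 0.083], -5]
    - [0, [-0.06, 0.25, 0.083], -7]
    - [0, [-0.06, 0.285, 0.083], -8.7]
    - [0, [-0.06, 0.32, 0.083], -8.7]

```text
clock: 16.8
position: [0.4454, 0.2273, 0.2601]
ee_rot: [-2.439, -1.978, 0.003]
wrist_force: [-0.3, 0.0, -0.3]
grip_width: 0.0082
gripper_force: 39.8
```

>>> apply_moves:
  series:
    - [0, [0.001, 0.035, 0], 0]
    - [0, [0.002, 0.07, 0], 0]
    - [0, [0.003, 0.095, 0], 0]
    - [0, [0.004, 0.112, 0], 0]
    - [0, [0.0045, 0.122, 0], 0]
    - [0, [0.0045, 0.122, 0], 0]
    - [0, [0.0045, 0.122, 0], 0]
    - [0, [0.0045, 0.122, 0], 0]

```text
clock: 17.6
position: [0.4505, 0.3471, 0.2615]
ee_rot: [2.44, 1.979, -0.0]
wrist_force: [-0.2, 0.0, -1.4]
grip_width: 0.0083
gripper_force: 39.8
```

Run:
```python
from h import *
S=sense();print(S["clock"],S["position"],S["ee_rot"],S["wrist_force"],S["grip_width"])
s=camera("side");t=camera("top")
H=np.load("pose.npz")["H"]
im=cv2.resize(s["frame"][80:200,180:300],None,fx=4,fy=4,interpolation=cv2.INTER_CUBIC)
im2=cv2.resize(t["frame"][140:220,110:190],None,fx=4,fy=4,interpolation=cv2.INTER_CUBIC)
X=np.r_[loc(H,[[-45,0,210],[-68,0,210],[-84,0,236],[-8,0,210]]),[S["position"]-[0,0,.0125]]]
for i,p,o in((im,s,(180,80)),(im2,t,(110,140))):
    for u in proj(p,X): cv2.circle(i,tuple(int(v) for v in (u-o+.5)*4),2,(255,0,255),-1)
cv2.imwrite("pics/i1.png",np.hstack([im,np.pad(im2,((0,160),(0,0),(0,0)))])[...,::-1])
```

```text
17.6 [0.45052173 0.3470804  0.26149763] [ 2.43999301e+00  1.97874532e+00 -4.35551707e-04] [-0.24485828  0.04693777 -1.43879839] 0.008259975186146408
```

View pics/i1.png

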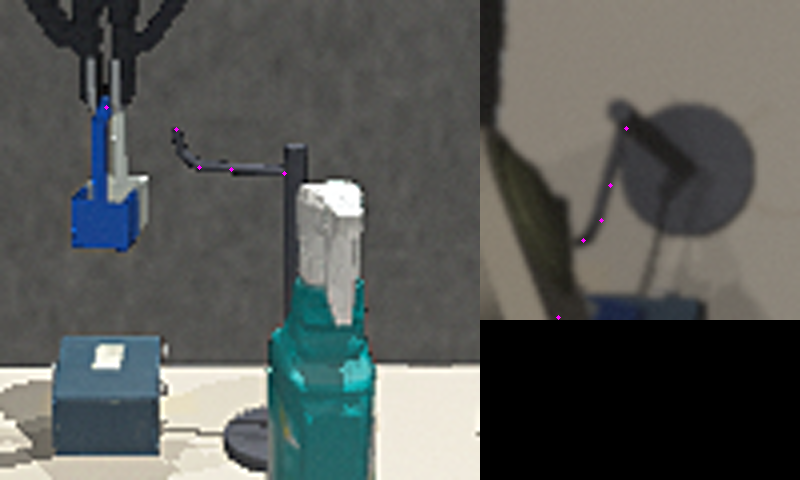

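>>> apply_moves:
  series:
    - [0, [0.02, -0.004, 0], 0]
    - [0, [0.04, -0.008, 0], 0]
    - [0, [0.06, -0.012, 0], 0]
    - [0, [0.08, -0.016, 0], 0]
    - [0, [0.086, -0.017, 0], 0]
    - [0, [0.086, -0.017, 0], 0]
    - [0, [0.086, -0.017, -0.01], 0]
    - [0, [0.086, -0.017, -0.02], 0]
    - [0, [0.086, -0.017, -0.028], 0]
    - [0, [0.086, -0.017, -0.031], 0]
    - [0, [0.086, -0.017, -0.031], 0]

```text
clock: 18.8
position: [0.536, 0.3309, 0.23]
ee_rot: [-2.439, -1.98, 0.001]
wrist_force: [-0.2, -0.4, 0.5]
grip_width: 0.0084
gripper_force: 39.8
```

Run:
```python
from h import *
S=sense();print(S["clock"],S["position"],S["ee_rot"],S["wrist_force"],S["grip_width"])
s=camera("side");t=camera("top")
im=cv2.resize(s["frame"][80:180,190:290],None,fx=6,fy=6,interpolation=cv2.INTER_CUBIC)
cv2.imwrite("pics/j1.png",im[...,::-1])
```

```text
18.8 [0.53604914 0.33093605 0.23004186] [-2.43867615e+00 -1.98008221e+00  1.47221270e-03] [-0.15044723 -0.38742005  0.49056463] 0.008411351625897808
```

View pics/j1.png

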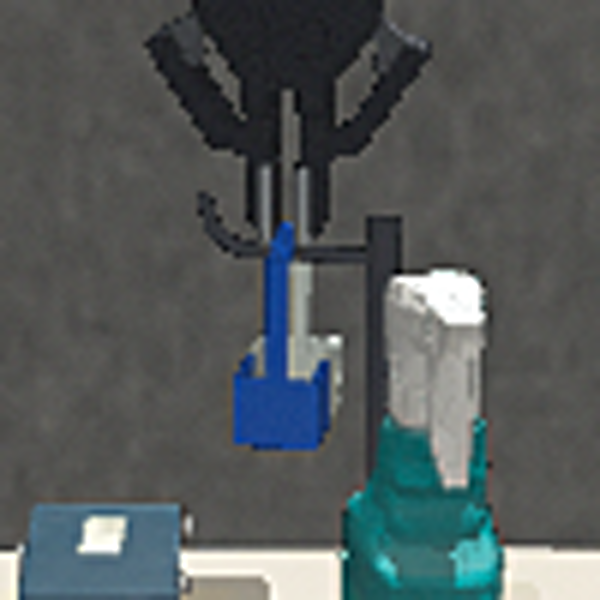

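Handle is over the hook arm, at about (285,240) in the crop, with the fingertips just above it. I'll lower slowly until it makes contact.

>>> apply_moves:
  series:
    - [0, [0, 0, -0.002], 0]
    - [0, [0, 0, -0.003], 0]
    - [0, [0, 0, -0.004], 0]
    - [0, [0, 0, -0.004], 0]
    - [0, [0, 0, -0.004], 0]

```text
clock: 19.4
position: [0.5366, 0.331, 0.2282]
ee_rot: [2.439, 1.98, 0.003]
wrist_force: [-1.7, -1.4, 7.5]
grip_width: 0.0083
gripper_force: 44.7
```

>>> apply_moves:
  series:
    - [0, [0, 0, 0.002], 0]
    - [0, [0, 0, 0.002], 0]
    - [0.14, [0, 0, 0.002], 0]
    - [0.18, [0, 0, 0.002], 0]
    - [0.22, [0, 0, 0.002], 0]
    - [0.28, [0, 0, 0.002], 0]
    - [0.28, [0, 0, 0.006], 0]
    - [0.28, [0, 0, 0.015], 0]
    - [0.28, [0, 0, 0.03], 0]
    - [0.28, [0, 0, 0.06], 0]
    - [0.28, [0, 0, 0.1], 0]
    - [0.28, [0, 0, 0.1], 0]

```text
clock: 20.6
position: [0.5373, 0.3313, 0.3333]
ee_rot: [2.436, 1.978, 0.016]
wrist_force: [-1.1, 0.4, 0.5]
grip_width: 0.0238
gripper_force: 0.0
```

>>> apply_moves:
  series:
    - [0.28, [0, 0, 0], 0]
    - [0.28, [0, 0, 0], 0]
    - [0.28, [0, 0, 0], 0]
    - [0.28, [0, 0, 0], 0]
    - [0.28, [0, 0, 0], 0]
    - [0.28, [0, 0, 0], 0]
    - [0.28, [0, 0, 0], 0]
    - [0.28, [0, 0, 0], 0]
    - [0.28, [0, 0, 0], 0]
    - [0.28, [0, 0, 0], 0]
    - [0.28, [0, 0, 0], 0]
    - [0.28, [0, 0, 0], 0]

```text
clock: 21.8
position: [0.5364, 0.3309, 0.3266]
ee_rot: [-2.439, -1.98, -0.0]
wrist_force: [0.9, -0.1, 0.1]
grip_width: 0.0242
gripper_force: 0.0
```

```bash
python3 jaw.py
python3 - <<'E'
from h import *
s=camera("side")
im=cv2.resize(s["frame"][80:180,190:290],None,fx=6,fy=6,interpolation=cv2.INTER_CUBIC)
cv2.imwrite("pics/k1.png",im[...,::-1])
for i in range(4):
    s=camera("side");o=outline_of(s,"basket")[0];ys,xs=np.nonzero(o["mask"]);print(o["score"],xs.mean(),ys.mean())
E
```

```text
134 [268.2 206.4] clamp y 103.2
119 [318.9 210.9] clamp y -40.0
51 [338.9 209.7] clamp y -96.3
21.85 [0.53638832 0.33088079 0.32661356] [-0.23057445 -0.0255109  -0.19646976] 0.024113993741285488
0.73 237.15274949083502 140.0183299389002
0.62 237.43034825870646 141.7462686567164
0.6 237.46451612903226 139.8279569892473
0.55 237.48693586698337 140.6650831353919
```

View pics/k1.png

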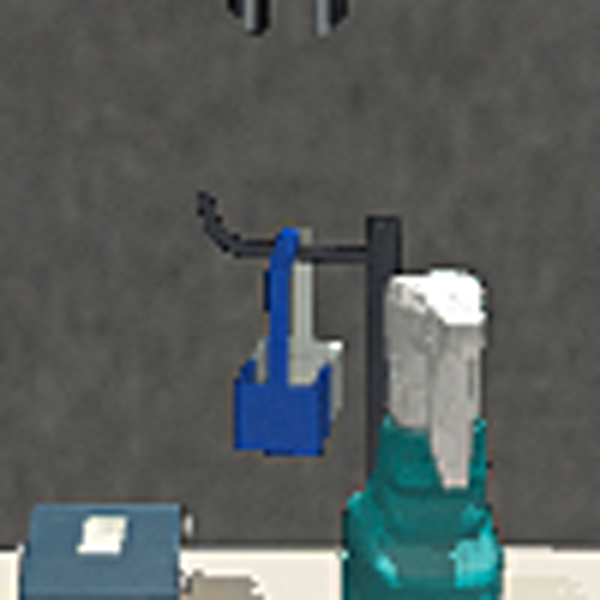

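The basket hangs still on the level part of the arm, handle at about (290,235) in the crop. The gripper is clear above it and the jaw is fully back.

>>> apply_moves:
  series:
    - [0.28, [0, 0, 0], 0]
    - [0.28, [0, 0, 0], 0]
    - [0.28, [0, 0, 0], 0]
    - [0.28, [0, 0, 0], 0]
    - [0.28, [0, 0, 0], 0]
    - [0.28, [0, 0, 0], 0]
    - [0.28, [0, 0, 0], 0]
    - [0.28, [0, 0, 0], 0]
    - [0.28, [0, 0, 0], 0]
    - [0.28, [0, 0, 0], 0]

```text
clock: 23.3
position: [0.5364, 0.3309, 0.3266]
ee_rot: [2.439, 1.98, -0.0]
wrist_force: [1.3, 0.4, 0.9]
grip_width: 0.0242
gripper_force: 0.0
```

```bash
python3 -c "
from workcell import *
print(finish_job())"
```

```text
the job is handed in; nothing more can be done
None
```

I clamped the basket tight for over two seconds, released the jaw fully and hung the basket still on the hook; the job was handed in at about 23 s, no verdict came back, and the arm touched none of the three bottles as far as I could see.

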